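# Peel the top sample tray off a clinging stack

### The job

The white sample trays in the stand cling together. Peel the top one off by its blue corner tab, raising that corner about 2 cm first while the opposite corner still sits in the stack, then lift it clear and hold it level, pockets upward and still, 10 to 25 cm above the worktop over the middle of the flat white tray. Finish while holding it there in the gripper, ready to be loaded, and leave the bottle, vials and tape where they are.

Things in the scene. Friction and masses are not known exactly. Their poses are not given: they have to be found in the camera images.
- tray: the loose top tray: stepped white plastic, 120 (x) x 90 (y) x 16 mm, with a 10 mm wide, 3 mm thick flange round its top; about 80 g. Origin: centre of its underside; z is up out of its open side. It starts nested in the stack, turned as the stack is, underside 30 mm above the worktop; its lowest 6 mm sit in the tray below with 1.5 mm play all round
- tray_tab (a point): centre of the blue upright tab by which to grip the tray: a fin 8 mm thick, 26 mm long, 25 mm high with a short web to the corner, just outside the tray's +x +y corner, at (69.9, 54.9, 27) mm in the tray's frame, 57 mm above the worktop at the start. Its length runs along the horizontal +x+y direction (45 degrees) of the tray; fingers close on it from above, across that. It is free on both sides down to 15 mm
- tray_mid (a point): middle of the top tray, 8 mm above its underside. Four small sprung ball catches grip over the two long edges of its flange; about 3 N upward at the tab (6 N at the middle) pulls it out of them
- tray_far (a point): corner of the top tray's flange opposite the tab, at (-60, -45, 13) mm in the tray's frame; it should still be in its seat while the tab corner is raised (by some 15 mm or more)
- stack_far_seat (a point): fixed point of the stack where tray_far lies while that corner is seated (43 mm above the worktop)
- stack: grey stand, 136 (x) x 118 (y) mm, fixed at a varying place, yaw 0.1 to 1.5 rad (the tab points to the robot's left), with two more nested trays fixed in it. Four grey posts, 50 mm high, at x = +-22, y = +-58 mm in its frame carry the ball catches, which reach 60 mm above the worktop. Origin: centre of its underside, on the worktop; z up
- white_tray: flat white tray, 200 (x) x 260 (y) x 12 mm, fixed on the worktop at a varying place and yaw, right of the stack; origin: centre of its underside, on the worktop
- white_bottle: white plastic bottle with white cap, 37 mm across, 74 mm high, loose, at the right beside the chromatograph; bystander; origin: centre of underside
- clear_vial: small clear vial with blue cap, 16 mm across, 34 mm high, loose, at the right; bystander; origin: centre of underside
- brown_vial: small brown-filled vial with blue cap, 16 mm across, 34 mm high, loose, at the right; bystander; origin: centre of underside
- tape_blue: roll of blue tape lying flat, 54 mm across, 12 mm high, loose, behind and left of the stack; bystander; origin: centre of underside

How it is judged:
By the outcome, as a careful person would: the job done as asked, in the order asked, and still so for the second after the job is handed in, while the arm keeps its last pose, push and grip.
It also fails if it takes over 37 s, if anything falls off the work surface, if the arm or the gripper's body presses on something with over 40 N, if the wrist force passes 120 N, or if a joint passes its speed limit or range.

### The arm

A 7-joint arm with a two-finger parallel gripper is mounted at the origin on a cart in front of the work surface, level with it; the furniture and walls round the work are solid. World frame = base frame: x ahead of the robot, y to its left, z up, the work surface at z = 0. Lengths are in m, angles in rad, forces in N, time in s.
With the tool pointing down it reaches from about 0.425 to 0.875 m from the base axis. Payload 4.7 kg.
Tool frame: the origin (TCP) lies on the centre line of the jaws, within the pads' length; the fingertips stand 22 mm ahead of it and the grasp point (between the pads) lies 3 mm ahead of it (ctrl.tcp_to_tips is the z of the fingertips in the tool frame, in m); z points along the fingers, y is the direction in which the jaws open and shut (so a half turn about z gives the same grasp; the last joint's range is limited). The gripper opens to 87 mm and grips with 3 to 60 N. Pads are 19 mm wide; open, the fingers measure 117 mm over their backs; the gripper's body (75 mm by 190 mm) begins 51 mm behind the grasp point.
Start: joints at [1.335, 0.321, -0.07, 1.45, 0.023, 1.371, -0.057], TCP at [0.161, -0.63, 0.245] pointing down, gripper open.
Joint ranges: [-2.86, 2.86], [-0.3, 2.09], [-1.38, 1.24], [0.06, 2.45], [-1.56, 4.7], [0.09, 2.05], [-2.69, 2.69]. Speed limits (rad/s): [2.57, 2.57, 3.14, 3.14, 3.14, 3.14, 3.14].

### API

Orientations are given as a rotation vector (axis times angle).
In Python, from bench import ctrl, cams gives the robot as it stands.
- The arm moves only by the tool move_arm, never from a script. Its argument "deltas" is a list of rows, each an object with "linear": the shift along the tool's x, y, z as a fraction of full scale, a list of three; "turn": the turn, a rotation vector about the tool's x, y, z as a fraction of full scale, a list of three; "claw": the closure, from 0 (fully open) to 1 (shut). In form: [{"linear": [tx, ty, tz], "turn": [wx, wy, wz], "claw": claw}, ...]. A call has 1 to 20 rows; each row shifts and turns the commanded pose from where the row before left it, along the tool's axes as they then stand; what a row does not reach is not made up. Full scale, the value 1, is 0.03 m for a shift and 4 degrees for a turn. A row lasts 1/12 s, in which the tool goes at most 41.7 mm and 7.16 degrees, less where a joint would pass 70% of its speed; a pose out of reach is approached as far as the arm can. A call with a number of a shift or a turn outside -1 to 1 is refused whole. A call with a gripper value outside its range is refused whole. The fingers move at their own pace and stop on an object; "grip_force" is the grip in N (left out, the last holds). Time passes only in rows, so rows that do not move let the fingers close. It gives the time, the measured TCP pose, the force and the opening at its end, in the units of the state.
- ctrl.get_state(): the state, without advancing time (a new reading comes with each control period).
- cams.get_image(name): name is "side" or "top"; returns a dict with "image" (480x640x3 uint8, red, green, blue), "K" (3x3 intrinsics, pixels), "world_from_camera" (4x4, takes a point from camera to world coordinates). Camera axes: x right, y down, z forward; pixel columns grow to the right and rows downward; lengths in m; the calibration is good to about 2 mm. A picture is of the moment at which its call begins. There is no depth.
- ctrl.close_job(): hands the job in, once; it reports no verdict.
The state is a dict: "time": time; "joint_positions": joint angles; "qd": joint speeds; "joint_torque": joint torques, N m; "position": TCP position; "tool_rot": TCP orientation; "ft_force": force on the tool from outside, world axes, zero at the start; "torque": the same for the moment, N m; "grip_width": opening from 0.0 (shut) to 1.0 (fully open).
Only numpy, scipy, OpenCV 4.12 (cv2) and the standard library are available. Lean on these libraries where they do the work, as an engineer would, in place of code of your own. Each camera call takes 0.05 s, during which the arm holds its last target. There are 200 camera calls.

## Working session

There is one attempt and no reset: what is moved stays moved. The work goes in short steps, Python scripts to look and compute and a tool call to move; the robot and the scene stay as the last step left them, time stands still between calls to the robot, and variables do not carry over. Pictures are saved under pics/ and viewed, about 8 in all and at most 12, crops included, and the job is handed in when it is done.

Besides the shell and the picture viewer there is one more tool, called after ">>>" as name([rows], argument=value, ...), one row to a line, values as JSON. move_arm: Moves the arm, as the interface text tells. Shift numbers are shares of 0.03 m and turn numbers shares of 4 degrees, none past 1 either way. Its arguments: {"type":"object","properties":{"deltas":{"type":"array"},"grip_force":{"type":"number"}},"required":["deltas"]}

```bash
ls; mkdir -p pics
python3 - <<'E'
from bench import ctrl, cams
import cv2, numpy as np
print(ctrl.get_state())
for n in ("side","top"):
    d=cams.get_image(n); cv2.imwrite(f"pics/{n}0.png",d["image"][:,:,::-1])
    np.savez(f"pics/{n}.npz",**d); print(n,d["K"].round(1).tolist(),d["world_from_camera"].round(3).tolist())
print(ctrl.tcp_to_tips)
E
```

```text
pics
{'time': 0.0, 'joint_positions': array([ 1.33511534,  0.32181142, -0.07008899,  1.45168048,  0.02261183,
        1.37077041, -0.05689586]), 'qd': array([ 0.0011887 ,  0.00027581,  0.00074883,  0.00100605,  0.00043807,
        0.00112365, -0.00028073]), 'joint_torque': array([ 2.26586608e-04, -4.91291535e+01, -4.03669160e-01, -3.12528241e+01,
       -6.36410387e-02,  4.36869403e-02,  1.86337852e-04]), 'position': array([ 0.16050222, -0.62935027,  0.24346627]), 'tool_rot': array([-3.11527867e+00, -3.91169471e-01,  5.35299802e-04]), 'ft_force': array([0.28757209, 0.56044185, 0.00689106]), 'torque': array([ 0.03027779,  0.02512011, -0.01800895]), 'grip_width': 1.0026059772007963}
side [[479.1, 0.0, 316.1], [0.0, 479.1, 236.6], [0.0, 0.0, 1.0]] [[-0.957, -0.154, 0.247, 0.263], [-0.291, 0.5, -0.816, 1.028], [0.002, -0.852, -0.523, 0.714], [0.0, 0.0, 0.0, 1.0]]
top [[530.9, 0.0, 329.5], [0.0, 530.9, 235.1], [0.0, 0.0, 1.0]] [[0.014, -0.997, 0.074, 0.472], [-1.0, -0.014, 0.003, -0.009], [-0.002, -0.074, -0.997, 1.235], [0.0, 0.0, 0.0, 1.0]]
0.022
```

View pics/top0.png

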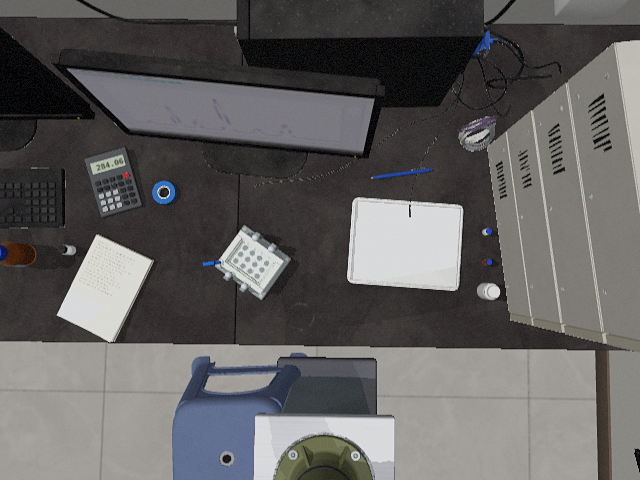

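View pics/side0.png

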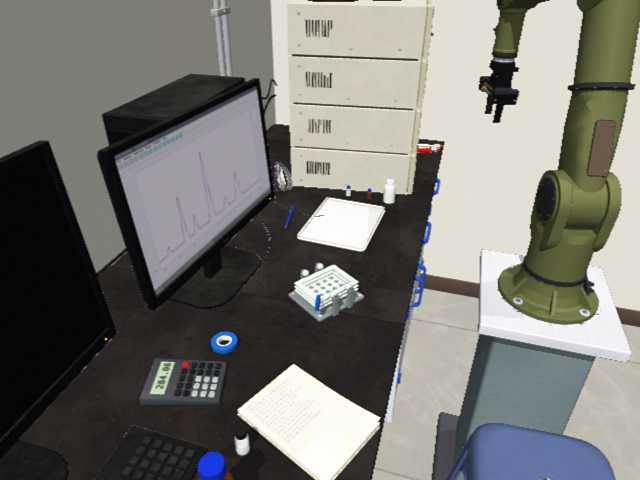

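Top view: the stack is near (255,262), its blue tab at (211,263), the flat white tray at (406,244) and the tape at (164,192). The bottle and vials are at about (488,232–291). Side view: the tab is at about (318,300). Next I measure these.

```bash
cat > h.py <<'E'
import cv2, numpy as np
def ray(d,uv):
    T=d["world_from_camera"]; v=T[:3,:3]@np.linalg.solve(d["K"],[uv[0],uv[1],1.]); return T[:3,3],v
def onz(d,uv,z):
    o,v=ray(d,uv); return o+v*(z-o[2])/v[2]
def tri(d1,u1,d2,u2):
    o,v=ray(d1,u1); p,w=ray(d2,u2)
    s=np.linalg.lstsq(np.c_[v,-w],p-o,rcond=None)[0]; a=o+v*s[0]; b=p+w*s[1]; return (a+b)/2,np.linalg.norm(a-b)
def proj(d,P):
    T=np.linalg.inv(d["world_from_camera"]); q=d["K"]@(T[:3,:3]@P+T[:3,3]); return q[:2]/q[2]
def blobs(d,roi,lo,hi,amin=15):
    x0,y0,x1,y1=roi; hsv=cv2.cvtColor(d["image"],cv2.COLOR_RGB2HSV)[y0:y1,x0:x1]
    m=cv2.inRange(hsv,lo,hi); c,_=cv2.findContours(m,cv2.RETR_EXTERNAL,cv2.CHAIN_APPROX_NONE,offset=(x0,y0))
    return sorted([k for k in c if len(k)>5 and cv2.contourArea(k)>=amin],key=cv2.contourArea)[::-1]
BL=((100,120,60),(125,255,255)); WH=((0,0,190),(179,40,255))
E
python3 - <<'E'
from h import *
s=dict(np.load("pics/side.npz")); t=dict(np.load("pics/top.npz"))
tb=blobs(t,(190,240,235,285),*BL)[0]; sb=blobs(s,(300,280,340,320),*BL)[0]
rt=cv2.minAreaRect(tb); rs=cv2.minAreaRect(sb); print(rt,rs,cv2.boundingRect(sb))
P,e=tri(t,rt[0],s,rs[0]); print("tab",P.round(4),e)
bx=cv2.boxPoints(rt); print("tab box z=.069",[onz(t,b,.069)[:2].round(4).tolist() for b in bx])
w=blobs(t,(330,180,480,300),*WH,1000)[0]; rw=cv2.minAreaRect(w)
print("white",onz(t,rw[0],.012).round(4),[onz(t,b,.012)[:2].round(3).tolist() for b in cv2.boxPoints(rw)])
for r in [(150,175,180,210)]:
    k=blobs(t,r,*BL)[0]; print("tape",onz(t,cv2.minEnclosingCircle(k)[0],.012).round(3))
c=cv2.resize(t["image"][215:310,190:310],None,fx=6,fy=6,interpolation=cv2.INTER_NEAREST)
c2=cv2.resize(s["image"][255:330,280:375],None,fx=6,fy=6,interpolation=cv2.INTER_NEAREST)
h=max(c.shape[0],c2.shape[0]); 
cv2.imwrite("pics/c1.png",c[:,:,::-1]); cv2.imwrite("pics/c2.png",c2[:,:,::-1])
E
```

```text
((211.4000244140625, 262.7000427246094), (4.217181205749512, 17.240825653076172), 82.87498474121094) ((317.25250244140625, 302.4752502441406), (3.5821340084075928, 15.224069595336914), 5.710593223571777) (315, 295, 5, 16)
tab [0.4942 0.2566 0.0529] 0.0007706468896550901
tab box z=.069 [[0.4963, 0.2725], [0.5015, 0.2351], [0.4923, 0.2337], [0.4871, 0.2711]]
white [ 0.5451 -0.1794  0.012 ] [[0.455, -0.045], [0.652, -0.057], [0.636, -0.316], [0.44, -0.3]]
tape [0.658 0.382 0.012]
```

View pics/c1.png

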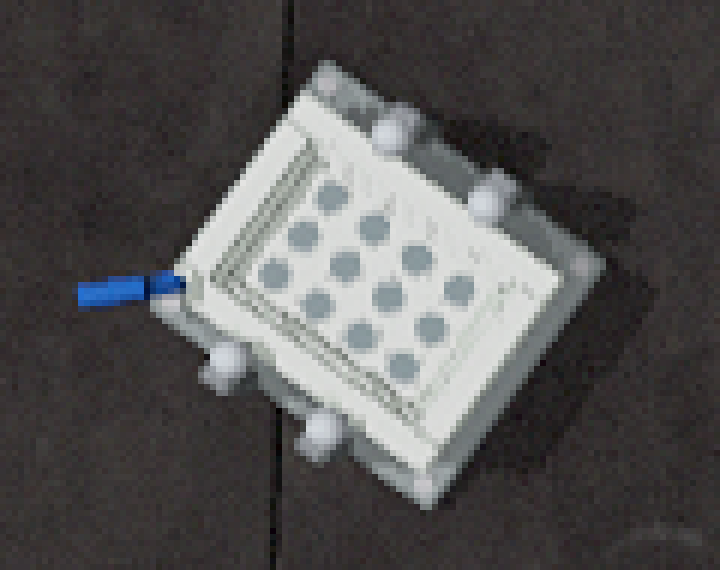

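Crop (6×, offset 190,215): flange corners are at about (183,280) for the tab corner, (303,93), (560,272) and (428,470). The fin's top centre is at about (112,293), with its darker web up to (185,280). Now the stack pose and the approach.

Run:
```python
from h import *
from bench import ctrl
from scipy.spatial.transform import Rotation as R
t=dict(np.load("pics/top.npz")); s=dict(np.load("pics/side.npz"))
f=lambda a:(np.array(a)+.5)/6-.5+np.array([190,215])
A,B,C,D=[onz(t,f(p),.046)[:2] for p in [(183,280),(303,93),(560,272),(428,470)]]
print("corners",A.round(4),B.round(4),C.round(4),D.round(4),"mid",((A+B+C+D)/4).round(4))
print("sides",[round(float(np.linalg.norm(x)),4) for x in (A-D,B-C,A-B,D-C)])
an=lambda v:np.degrees(np.arctan2(v[1],v[0])); print("yaw",an(A-D),an(B-C),an(A-B)-90,an(D-C)-90)
print("posts",[onz(t,f(p),.057)[:2].round(4).tolist() for p in [(392,133),(488,205),(230,360),(324,432)]])
F=onz(t,f((112,293)),.0695);print("fin top",F)
mid=(A+B+C+D)/4
for y in (50,52,53,54,55):
    r=R.from_euler('z',y,degrees=True).as_matrix()[:2,:2]; print(y,"tab pred",(mid+r@[.0699,.0549]).round(4),"far",(mid-r@[.06,.045]).round(4))
st=ctrl.get_state(); print("tool R",R.from_rotvec(st["tool_rot"]).as_matrix().round(3).tolist())
for p in [(510,320),(490,150),(488,291),(570,345)]: print(p,onz(t,p,0)[:2].round(3))
for p in [(275,190),(410,190),(418,160)]: print("side",p,onz(s,p,0)[:2].round(3))
```

```text
corners [0.4983 0.2389] [0.5689 0.196 ] [0.5033 0.0983] [0.4291 0.1458] mid [0.4999 0.1698]
sides [0.116, 0.1177, 0.0826, 0.0881]
yaw 53.39111011439933 56.1103652492287 58.72632341090042 57.36913763859505
posts [[0.5536, 0.1607], [0.5274, 0.1245], [0.4688, 0.2184], [0.4429, 0.183]]
fin top [0.49263563 0.2598572  0.0695    ]
50 tab pred [0.5028 0.2586] far [0.4958 0.0949]
52 tab pred [0.4997 0.2587] far [0.4984 0.0948]
53 tab pred [0.4981 0.2586] far [0.4997 0.0948]
54 tab pred [0.4966 0.2586] far [0.501  0.0948]
55 tab pred [0.495  0.2585] far [0.5023 0.0948]
tool R [[0.969, 0.247, -0.001], [0.247, -0.969, 0.002], [-0.0, -0.002, -1.0]]
(510, 320) [ 0.374 -0.424]
(490, 150) [ 0.771 -0.381]
(488, 291) [ 0.439 -0.374]
(570, 345) [ 0.319 -0.561]
side (275, 190) [ 0.821 -0.332]
side (410, 190) [ 0.384 -0.467]
side (418, 160) [ 0.389 -0.741]
```

>>> move_arm([
  {"linear": [0.16,-0.37,0],"turn": [0,0,0],"claw": 0},
  {"linear": [0.32,-0.74,0],"turn": [0,0,0],"claw": 0},
  {"linear": [0.32,-0.74,0],"turn": [0,0,0],"claw": 0},
  {"linear": [0.32,-0.74,0],"turn": [0,0,0],"claw": 0},
  {"linear": [0.32,-0.74,0],"turn": [0,0,0],"claw": 0},
  {"linear": [0.32,-0.74,0],"turn": [0,0,0],"claw": 0},
  {"linear": [0.32,-0.74,0],"turn": [0,0,0],"claw": 0},
  {"linear": [0.32,-0.74,0],"turn": [0,0,0],"claw": 0},
  {"linear": [0.16,-0.37,0],"turn": [0,0,0],"claw": 0},
  {"linear": [0.68,-0.4,0],"turn": [0,0,0],"claw": 0},
  {"linear": [0.68,-0.4,0],"turn": [0,0,0],"claw": 0},
  {"linear": [0.68,-0.4,0],"turn": [0,0,0],"claw": 0},
  {"linear": [0.68,-0.4,0],"turn": [0,0,0],"claw": 0},
  {"linear": [0.68,-0.4,0],"turn": [0,0,0],"claw": 0},
  {"linear": [0.68,-0.4,0],"turn": [0,0,0],"claw": 0},
])

```text
time: 1.35
position: [0.2926, -0.3383, 0.2445]
tool_rot: [3.117, 0.39, -0.0]
ft_force: [0.7, -0.7, 0.4]
grip_width: 1.001
```

>>> move_arm([
  {"linear": [0.63,-0.67,0],"turn": [0,0,0],"claw": 0},
  {"linear": [0.63,-0.67,0],"turn": [0,0,0],"claw": 0},
  {"linear": [0.63,-0.67,0],"turn": [0,0,0],"claw": 0},
  {"linear": [0.63,-0.67,0],"turn": [0,0,0],"claw": 0},
  {"linear": [0.63,-0.67,0],"turn": [0,0,0],"claw": 0},
  {"linear": [0.63,-0.67,0],"turn": [0,0,0],"claw": 0},
  {"linear": [0.63,-0.67,0],"turn": [0,0,0],"claw": 0},
  {"linear": [0.63,-0.67,0],"turn": [0,0,0],"claw": 0},
  {"linear": [0.63,-0.67,0],"turn": [0,0,0],"claw": 0},
  {"linear": [0.63,-0.67,0],"turn": [0,0,0],"claw": 0},
  {"linear": [0.63,-0.67,0],"turn": [0,0,0],"claw": 0},
  {"linear": [0.63,-0.67,0],"turn": [0,0,0],"claw": 0},
])

```text
time: 2.35
position: [0.4528, -0.0481, 0.2446]
tool_rot: [3.117, 0.391, 0.001]
ft_force: [0.5, -0.3, -0.7]
grip_width: 0.998
```

>>> move_arm([
  {"linear": [0.33,-0.8,0],"turn": [0,0,0],"claw": 0},
  {"linear": [0.33,-0.8,0],"turn": [0,0,0],"claw": 0},
  {"linear": [0.33,-0.8,0],"turn": [0,0,0],"claw": 0},
  {"linear": [0.33,-0.8,0],"turn": [0,0,0],"claw": 0},
  {"linear": [0.33,-0.8,0],"turn": [0,0,0],"claw": 0},
  {"linear": [0.33,-0.8,0],"turn": [0,0,0],"claw": 0},
  {"linear": [0.33,-0.8,0],"turn": [0,0,0],"claw": 0},
  {"linear": [0.33,-0.8,0],"turn": [0,0,0],"claw": 0},
  {"linear": [0.33,-0.8,0],"turn": [0,0,0],"claw": 0},
  {"linear": [0.33,-0.8,0],"turn": [0,0,0],"claw": 0},
  {"linear": [0.33,-0.8,0],"turn": [0,0,0],"claw": 0},
  {"linear": [0.33,-0.8,0],"turn": [0,0,0],"claw": 0},
])

```text
time: 3.35
position: [0.4967, 0.2602, 0.2442]
tool_rot: [-3.117, -0.389, 0.0]
ft_force: [0.4, -0.8, 0.7]
grip_width: 1.003
```

>>> move_arm([
  {"linear": [0,0,0],"turn": [0,0,-1],"claw": 0},
  {"linear": [0,0,0],"turn": [0,0,-1],"claw": 0},
  {"linear": [0,0,0],"turn": [0,0,-1],"claw": 0},
  {"linear": [0,0,0],"turn": [0,0,-1],"claw": 0},
  {"linear": [0,0,0],"turn": [0,0,-1],"claw": 0},
  {"linear": [0,0,0],"turn": [0,0,-1],"claw": 0},
  {"linear": [0,0,0],"turn": [0,0,-1],"claw": 0},
  {"linear": [0,0,0],"turn": [0,0,-1],"claw": 0},
  {"linear": [0,0,0],"turn": [0,0,-1],"claw": 0},
  {"linear": [0,0,0],"turn": [0,0,-1],"claw": 0},
  {"linear": [0,0,0],"turn": [0,0,-1],"claw": 0},
  {"linear": [0,0,0],"turn": [0,0,-1],"claw": 0},
  {"linear": [0,0,0],"turn": [0,0,-1],"claw": 0},
  {"linear": [0,0,0],"turn": [0,0,-1],"claw": 0},
  {"linear": [0,0,0],"turn": [0,0,-1],"claw": 0},
  {"linear": [0,0,0],"turn": [0,0,-1],"claw": 0},
  {"linear": [0,0,0],"turn": [0,0,-1],"claw": 0},
  {"linear": [0,0,0],"turn": [0,0,-1],"claw": 0},
  {"linear": [0,0,0],"turn": [0,0,-1],"claw": 0},
  {"linear": [0,0,0],"turn": [0,0,-1],"claw": 0},
])

```text
time: 5.02
position: [0.4965, 0.259, 0.2442]
tool_rot: [-2.133, -2.306, -0.0]
ft_force: [0.4, 0.2, 0.1]
grip_width: 0.998
```

>>> move_arm([
  {"linear": [0,0,0.5],"turn": [0,0,-1],"claw": 0.3},
  {"linear": [0,0,0.5],"turn": [0,0,-0.3],"claw": 0.3},
  {"linear": [0,0,0.5],"turn": [0,0,0],"claw": 0.3},
  {"linear": [0,0,0.5],"turn": [0,0,0],"claw": 0.3},
  {"linear": [0,0,0.5],"turn": [0,0,0],"claw": 0.3},
  {"linear": [0,0,0],"turn": [0,0,0],"claw": 0.3},
])

```text
time: 5.52
position: [0.4945, 0.258, 0.1659]
tool_rot: [-2.029, -2.396, 0.008]
ft_force: [-0.2, -0.8, -0.2]
grip_width: 0.718
```

```bash
cat > st.py <<'E'
from bench import ctrl
from scipy.spatial.transform import Rotation as R
import numpy as np
s=ctrl.get_state(); M=R.from_rotvec(s["tool_rot"]).as_matrix()
print(s["time"],s["position"].round(4),"x-ang",np.degrees(np.arctan2(M[1,0],M[0,0])).round(2),M.round(3).tolist(),s["joint_positions"].round(2),s["ft_force"].round(1),s["grip_width"])
E
python3 st.py
python3 - <<'E'
from bench import cams
from h import *
t=cams.get_image("top"); s=cams.get_image("side")
c=cv2.resize(np.hstack([t["image"][190:310,170:300],s["image"][230:350,250:380]]),None,fx=3,fy=3,interpolation=cv2.INTER_CUBIC)
cv2.imwrite("pics/a1.png",c[:,:,::-1])
E
```

```text
5.5167 [0.4945 0.258  0.1659] x-ang 99.48 [[-0.165, 0.986, -0.005], [0.986, 0.165, -0.002], [-0.002, -0.005, -1.0]] [ 0.49  0.47 -1.26  1.75  0.46  1.28 -0.72] [-0.2 -0.8 -0.2] 0.7178568229633135
```

View pics/a1.png

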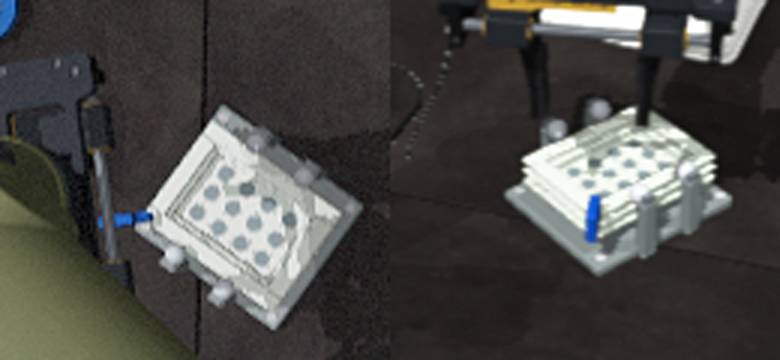

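Left: the gripper is above the tab, which shows at (120,220) in this crop. Right: the fingers straddle the tab line (fingers at 535 and 648, tab at 593). Alignment is good, so I descend.

>>> move_arm([
  {"linear": [0.09,-0.03,0.5],"turn": [0,0,0],"claw": 0.3},
  {"linear": [0,0,0.5],"turn": [0,0,0],"claw": 0.4},
  {"linear": [0,0,0.5],"turn": [0,0,0],"claw": 0.4},
  {"linear": [0,0,0.5],"turn": [0,0,0],"claw": 0.4},
  {"linear": [0,0,0.5],"turn": [0,0,0],"claw": 0.4},
  {"linear": [0,0,0.4],"turn": [0,0,0],"claw": 0.4},
  {"linear": [0,0,0.3],"turn": [0,0,0],"claw": 0.4},
  {"linear": [0,0,0.2],"turn": [0,0,0],"claw": 0.4},
  {"linear": [0,0,0],"turn": [0,0,0],"claw": 0.4},
  {"linear": [0,0,0],"turn": [0,0,0],"claw": 0.4},
], grip_force=8)

```text
time: 6.45
position: [0.4947, 0.2622, 0.0675]
tool_rot: [-2.029, -2.398, -0.0]
ft_force: [-0.1, 0.8, 0.0]
grip_width: 0.599
```

```bash
python3 st.py
python3 - <<'E'
from bench import cams
from h import *
s=cams.get_image("side");t=cams.get_image("top")
c=cv2.resize(np.hstack([s["image"][230:340,260:380],t["image"][200:310,170:290]]),None,fx=3,fy=3,interpolation=cv2.INTER_CUBIC)
cv2.imwrite("pics/a2.png",c[:,:,::-1])
E
```

```text
6.45 [0.4947 0.2622 0.0675] x-ang 99.52 [[-0.165, 0.986, -0.0], [0.986, 0.165, 0.0], [0.0, -0.0, -1.0]] [ 0.39  0.57 -1.15  1.84  0.58  1.12 -0.8 ] [-0.1  0.8  0. ] 0.5992623939320457
```

View pics/a2.png

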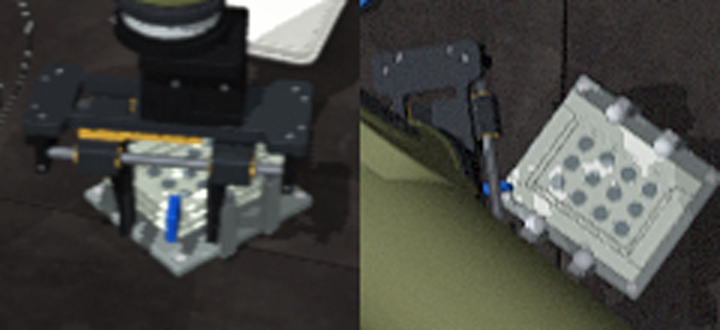

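The fingers straddle the tab: side-crop fingers at x=125 and 213, tab at 173. I lower 5 mm and close, gently first and then firm.

>>> move_arm([
  {"linear": [0,-0.03,0.18],"turn": [0,0,0],"claw": 0.4},
  {"linear": [0,0,0],"turn": [0,0,0],"claw": 0.6},
  {"linear": [0,0,0],"turn": [0,0,0],"claw": 0.8},
  {"linear": [0,0,0],"turn": [0,0,0],"claw": 0.9},
  {"linear": [0,0,0],"turn": [0,0,0],"claw": 1},
  {"linear": [0,0,0],"turn": [0,0,0],"claw": 1},
  {"linear": [0,0,0],"turn": [0,0,0],"claw": 1},
  {"linear": [0,0,0],"turn": [0,0,0],"claw": 1},
  {"linear": [0,0,0],"turn": [0,0,0],"claw": 1},
], grip_force=8)

```text
time: 7.3
position: [0.4938, 0.2618, 0.0621]
tool_rot: [2.03, 2.398, -0.0]
ft_force: [0.2, -0.0, 1.1]
grip_width: 0.092
```

>>> move_arm([
  {"linear": [0,0,0],"turn": [0,0,0],"claw": 1},
  {"linear": [0,0,0],"turn": [0,0,0],"claw": 1},
  {"linear": [0,0,0],"turn": [0,0,0],"claw": 1},
  {"linear": [0,0,0],"turn": [0,0,0],"claw": 1},
], grip_force=50)

```text
time: 7.63
position: [0.4938, 0.2618, 0.0621]
tool_rot: [2.03, 2.398, -0.0]
ft_force: [0.3, 0.4, 0.4]
grip_width: 0.086
```

```bash
python3 st.py
```

```text
7.6333 [0.4938 0.2618 0.0621] x-ang 99.51 [[-0.165, 0.986, 0.0], [0.986, 0.165, -0.0], [-0.0, 0.0, -1.0]] [ 0.39  0.57 -1.15  1.85  0.59  1.11 -0.81] [0.3 0.4 0.4] 0.08591995791113792
```

Gripped: the opening is 0.09 × 87 ≈ 8 mm, which matches the fin. Peel: a 7.5° rotation about the far corner, raising the tab by about 21 mm.

>>> move_arm([
  {"linear": [-0.0074,-0.0012,-0.0464],"turn": [-0.0176,0.124,0],"claw": 1},
  {"linear": [-0.0074,-0.0012,-0.0464],"turn": [-0.0176,0.124,0],"claw": 1},
  {"linear": [-0.0074,-0.0012,-0.0464],"turn": [-0.0176,0.124,0],"claw": 1},
  {"linear": [-0.0074,-0.0012,-0.0464],"turn": [-0.0176,0.124,0],"claw": 1},
  {"linear": [-0.0074,-0.0012,-0.0464],"turn": [-0.0176,0.124,0],"claw": 1},
], grip_force=55)

```text
time: 8.05
position: [0.4935, 0.2604, 0.0686]
tool_rot: [-2.01, -2.375, -0.052]
ft_force: [2.0, 1.9, -6.8]
grip_width: 0.087
```

>>> move_arm([
  {"linear": [-0.0074,-0.0012,-0.0464],"turn": [-0.0176,0.124,0],"claw": 1},
  {"linear": [-0.0074,-0.0012,-0.0464],"turn": [-0.0176,0.124,0],"claw": 1},
  {"linear": [-0.0074,-0.0012,-0.0464],"turn": [-0.0176,0.124,0],"claw": 1},
  {"linear": [-0.0074,-0.0012,-0.0464],"turn": [-0.0176,0.124,0],"claw": 1},
  {"linear": [-0.0074,-0.0012,-0.0464],"turn": [-0.0176,0.124,0],"claw": 1},
  {"linear": [-0.0074,-0.0012,-0.0464],"turn": [-0.0176,0.124,0],"claw": 1},
  {"linear": [-0.0074,-0.0012,-0.0464],"turn": [-0.0176,0.124,0],"claw": 1},
  {"linear": [-0.0074,-0.0012,-0.0464],"turn": [-0.0176,0.124,0],"claw": 1},
  {"linear": [-0.0074,-0.0012,-0.0464],"turn": [-0.0176,0.124,0],"claw": 1},
  {"linear": [-0.0074,-0.0012,-0.0464],"turn": [-0.0176,0.124,0],"claw": 1},
  {"linear": [0,0,0],"turn": [0,0,0],"claw": 1},
  {"linear": [0,0,0],"turn": [0,0,0],"claw": 1},
  {"linear": [0,0,0],"turn": [0,0,0],"claw": 1},
])

```text
time: 9.13
position: [0.4934, 0.2575, 0.0829]
tool_rot: [-1.97, -2.329, -0.149]
ft_force: [-1.5, 0.5, -4.4]
grip_width: 0.088
```

```bash
python3 st.py
python3 - <<'E'
from bench import cams
from h import *
s=cams.get_image("side");t=cams.get_image("top")
c=cv2.resize(np.hstack([s["image"][230:340,260:380],t["image"][200:310,170:290]]),None,fx=3.3,fy=3.3,interpolation=cv2.INTER_CUBIC)
cv2.imwrite("pics/a3.png",c[:,:,::-1])
E
```

```text
9.1333 [0.4934 0.2575 0.0829] x-ang 99.6 [[-0.165, 0.986, -0.004], [0.978, 0.164, 0.131], [0.13, 0.018, -0.991]] [ 0.57  0.56 -1.25  1.88  0.49  1.04 -0.69] [-1.5  0.5 -4.4] 0.0881516250435766
```

View pics/a3.png

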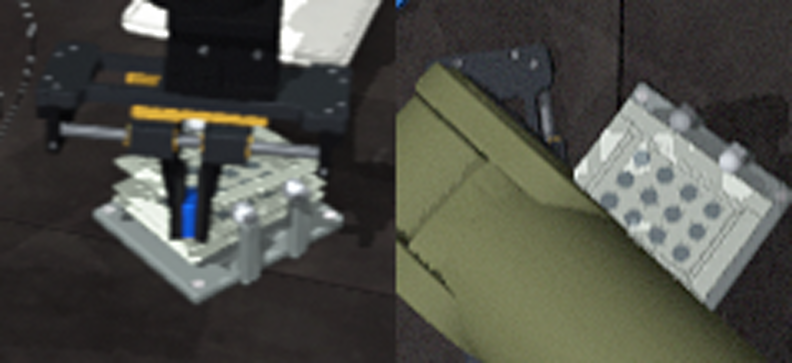

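The tab corner is clearly raised (blue tab in the fingers at (190,215)) and the far corner is still in place in the top view. Now I lift straight up, slowly.

>>> move_arm([
  {"linear": [0.01,0.002,-0.08],"turn": [0,0,0],"claw": 1},
  {"linear": [0.01,0.002,-0.08],"turn": [0,0,0],"claw": 1},
  {"linear": [0.01,0.002,-0.08],"turn": [0,0,0],"claw": 1},
  {"linear": [0.01,0.002,-0.08],"turn": [0,0,0],"claw": 1},
  {"linear": [0.01,0.002,-0.08],"turn": [0,0,0],"claw": 1},
  {"linear": [0.022,0.003,-0.165],"turn": [0,0,0],"claw": 1},
  {"linear": [0.022,0.003,-0.165],"turn": [0,0,0],"claw": 1},
  {"linear": [0.022,0.003,-0.165],"turn": [0,0,0],"claw": 1},
  {"linear": [0.022,0.003,-0.165],"turn": [0,0,0],"claw": 1},
  {"linear": [0,0,0],"turn": [0,0,0],"claw": 1},
])

```text
time: 10.07
position: [0.4947, 0.2576, 0.1162]
tool_rot: [-1.972, -2.33, -0.152]
ft_force: [-0.2, 0.5, -0.8]
grip_width: 0.089
```

```bash
python3 st.py
```

```text
10.0667 [0.4947 0.2576 0.1162] x-ang 99.59 [[-0.165, 0.986, -0.001], [0.978, 0.164, 0.131], [0.13, 0.021, -0.991]] [ 0.6   0.52 -1.29  1.85  0.44  1.09 -0.66] [-0.2  0.5 -0.8] 0.08874383103645428
```

Force is −0.8 N, which is just the tray's weight, so it is free. I level and raise it, then carry it across.

>>> move_arm([
  {"linear": [0.02,0.003,-0.2],"turn": [0.053,-0.372,0],"claw": 1},
  {"linear": [0.02,0.003,-0.3],"turn": [0.053,-0.372,0],"claw": 1},
  {"linear": [0.01,0,-0.35],"turn": [0.053,-0.372,0],"claw": 1},
  {"linear": [0,0,-0.35],"turn": [0.053,-0.372,0],"claw": 1},
  {"linear": [0,0,-0.35],"turn": [0.053,-0.372,0],"claw": 1},
  {"linear": [0,0,-0.35],"turn": [0,0,0],"claw": 1},
  {"linear": [0,0,-0.2],"turn": [0,0,0],"claw": 1},
  {"linear": [0,0,0],"turn": [0,0,0],"claw": 1},
])

```text
time: 10.73
position: [0.4946, 0.2557, 0.1791]
tool_rot: [2.029, 2.397, 0.003]
ft_force: [0.5, 0.0, -1.1]
grip_width: 0.084
```

>>> move_arm([
  {"linear": [-0.2,-0.01,0],"turn": [0,0,0],"claw": 1},
  {"linear": [-0.4,-0.015,0],"turn": [0,0,0],"claw": 1},
  {"linear": [-0.58,-0.02,0],"turn": [0,0,0],"claw": 1},
  {"linear": [-0.58,-0.02,0],"turn": [0,0,0],"claw": 1},
  {"linear": [-0.58,-0.02,0],"turn": [0,0,0],"claw": 1},
  {"linear": [-0.58,-0.02,0],"turn": [0,0,0],"claw": 1},
  {"linear": [-0.58,-0.02,0],"turn": [0,0,0],"claw": 1},
  {"linear": [-0.58,-0.02,0],"turn": [0,0,0],"claw": 1},
  {"linear": [-0.58,-0.02,0],"turn": [0,0,0],"claw": 1},
  {"linear": [-0.58,-0.02,0],"turn": [0,0,0],"claw": 1},
  {"linear": [-0.58,-0.02,0],"turn": [0,0,0],"claw": 1},
])

```text
time: 11.65
position: [0.5162, 0.0799, 0.1769]
tool_rot: [-2.031, -2.396, 0.002]
ft_force: [0.5, -0.3, -0.4]
grip_width: 0.087
```

```bash
python3 st.py
```

```text
11.65 [0.5162 0.0799 0.1769] x-ang 99.44 [[-0.164, 0.986, -0.001], [0.986, 0.164, -0.0], [-0.0, -0.002, -1.0]] [ 0.94  0.35 -1.32  1.82  0.36  1.25 -0.32] [ 0.5 -0.3 -0.4] 0.08661859968488243
```

>>> move_arm([
  {"linear": [-0.5,-0.01,0],"turn": [0,0,0],"claw": 1},
  {"linear": [-0.5,-0.01,0],"turn": [0,0,0],"claw": 1},
  {"linear": [-0.5,-0.01,0],"turn": [0,0,0],"claw": 1},
  {"linear": [-0.5,-0.01,0],"turn": [0,0,0],"claw": 1},
])

```text
time: 11.98
position: [0.5248, 0.0207, 0.1769]
tool_rot: [-2.031, -2.396, 0.002]
ft_force: [0.4, -0.1, -0.6]
grip_width: 0.087
```

```bash
python3 st.py
```

```text
11.9833 [0.5248 0.0207 0.1769] x-ang 99.43 [[-0.164, 0.986, -0.002], [0.986, 0.164, -0.0], [0.0, -0.002, -1.0]] [ 1.04  0.36 -1.32  1.82  0.37  1.25 -0.21] [ 0.4 -0.1 -0.6] 0.0868019064224534
```

>>> move_arm([
  {"linear": [-0.5,-0.015,0],"turn": [0,0,0],"claw": 1},
  {"linear": [-0.5,-0.015,0],"turn": [0,0,0],"claw": 1},
  {"linear": [-0.5,-0.015,0],"turn": [0,0,0],"claw": 1},
  {"linear": [-0.5,-0.015,0],"turn": [0,0,0],"claw": 1},
  {"linear": [-0.5,-0.015,0],"turn": [0,0,0],"claw": 1},
  {"linear": [-0.45,-0.015,0],"turn": [0,0,0],"claw": 1},
  {"linear": [-0.35,-0.01,0],"turn": [0,0,0],"claw": 1},
  {"linear": [-0.25,0,0],"turn": [0,0,0],"claw": 1},
  {"linear": [-0.1,0,0],"turn": [0,0,0],"claw": 1},
  {"linear": [0,0,0],"turn": [0,0,0],"claw": 1},
  {"linear": [0,0,0],"turn": [0,0,0],"claw": 1},
  {"linear": [0,0,0],"turn": [0,0,0],"claw": 1},
])

```text
time: 12.98
position: [0.5406, -0.0846, 0.178]
tool_rot: [-2.027, -2.4, -0.0]
ft_force: [-0.1, 0.2, -0.4]
grip_width: 0.087
```

```bash
python3 st.py
python3 - <<'E'
from bench import cams
from h import *
s=cams.get_image("side");t=cams.get_image("top")
np.savez("pics/s9.npz",**s);np.savez("pics/t9.npz",**t)
cv2.imwrite("pics/a4.png",cv2.resize(t["image"][170:320,300:500],None,fx=4,fy=4,interpolation=cv2.INTER_CUBIC)[:,:,::-1])
cv2.imwrite("pics/a5.png",cv2.resize(s["image"][110:260,250:450],None,fx=4,fy=4,interpolation=cv2.INTER_CUBIC)[:,:,::-1])
E
```

```text
12.9833 [ 0.5406 -0.0846  0.178 ] x-ang 99.61 [[-0.167, 0.986, 0.0], [0.986, 0.167, 0.0], [0.0, 0.0, -1.0]] [ 1.16  0.41 -1.27  1.76  0.41  1.28 -0.04] [-0.1  0.2 -0.4] 0.08701327295411218
```

View pics/a4.png

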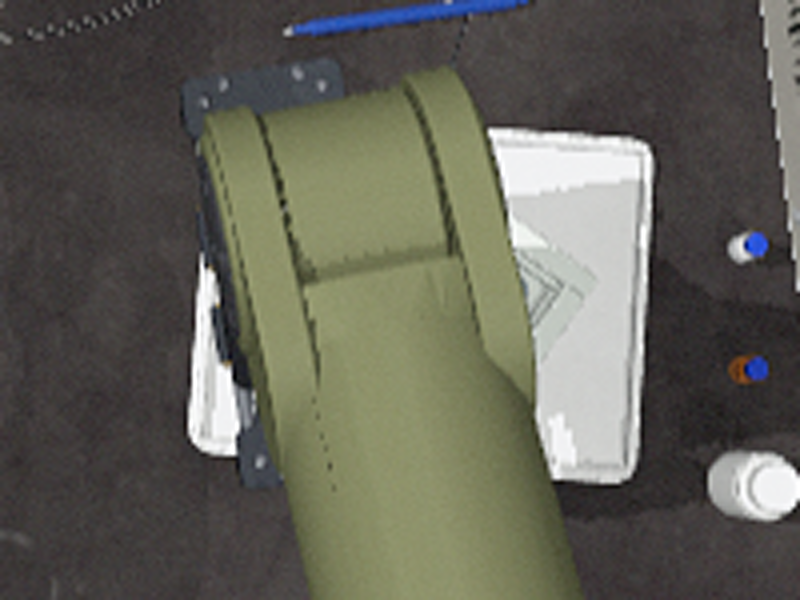

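View pics/a5.png

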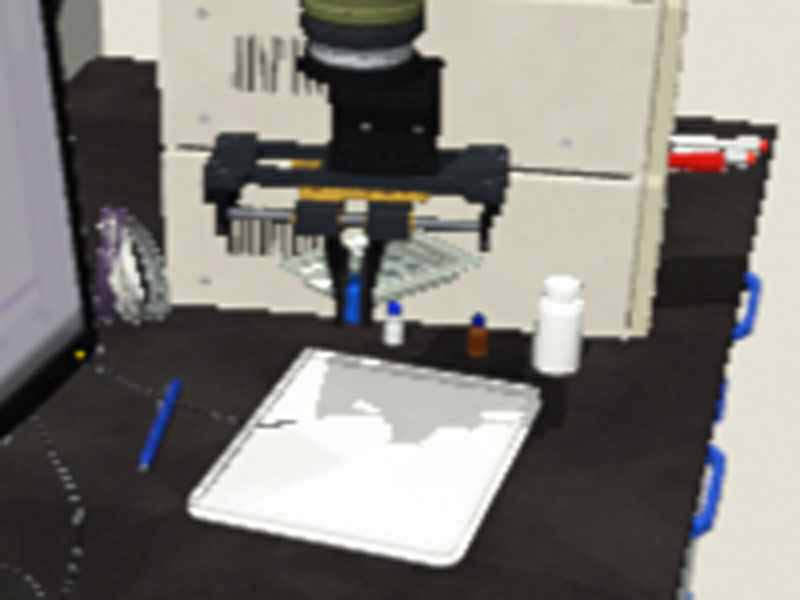

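Top crop: the far corner is visible at (597,280), and the rest is hidden by the forearm. Side crop: the tray hangs above the far part of the white tray, with corners at (280,265) and (482,262); the bottle and vials are undisturbed. I compare these with a level-tray prediction.

Run:
```python
from h import *
s=dict(np.load("pics/s9.npz")); t=dict(np.load("pics/t9.npz"))
mid=np.array([.5406+.0052,-.0846-.091]); a=np.radians(54.5); r=np.array([[np.cos(a),-np.sin(a)],[np.sin(a),np.cos(a)]])
for n,c in dict(far=(-.06,-.045),px=(.06,-.045),py=(-.06,.045),tabc=(.06,.045)).items():
    for z in (.159,.162):
        P=np.r_[mid+r@c,z]; ps=proj(s,P);pt=proj(t,P); print(n,P.round(3),"side crop",((ps-[250,110])*4+1.5).round(0),"top crop",((pt-[300,170])*4+1.5).round(0))
# edges of the tray in the side view against box: bright/greenish low-sat pixels
im=s["image"][165:190,315:375]; g=cv2.resize(im,None,fx=12,fy=12,interpolation=cv2.INTER_NEAREST); cv2.imwrite("pics/a6.png",g[:,:,::-1])
```

```text
far [ 0.548 -0.251  0.159] side crop [401. 221.] top crop [602. 278.]
far [ 0.548 -0.251  0.162] side crop [401. 217.] top crop [603. 277.]
px [ 0.617 -0.153  0.159] side crop [271. 262.] top crop [410. 139.]
px [ 0.617 -0.153  0.162] side crop [271. 258.] top crop [411. 138.]
py [ 0.474 -0.198  0.159] side crop [485. 261.] top crop [499. 421.]
py [ 0.474 -0.198  0.162] side crop [486. 257.] top crop [500. 421.]
tabc [ 0.544 -0.101  0.159] side crop [354. 306.] top crop [307. 280.]
tabc [ 0.544 -0.101  0.162] side crop [354. 302.] top crop [307. 280.]
```

View pics/a6.png

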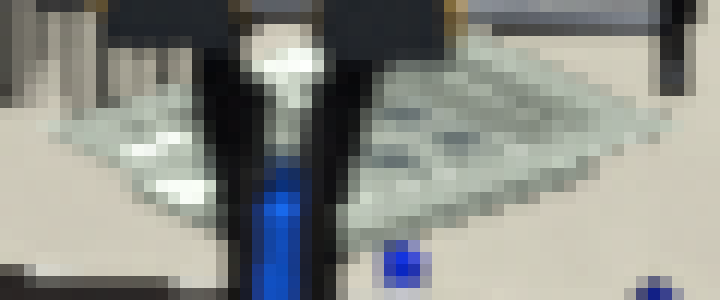

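The corners sit about 3–5 crop px lower than a level tray would show, and the far edge is flatter than predicted (slope ~0.39 vs 0.48). That suggests a droop of about 2°. I correct by 2° and settle.

>>> move_arm([
  {"linear": [0,0,0],"turn": [0,-0.12,0],"claw": 1},
  {"linear": [-0.02,0,0],"turn": [0,-0.14,0],"claw": 1},
  {"linear": [-0.03,0,0],"turn": [0,-0.14,0],"claw": 1},
  {"linear": [-0.03,0,0],"turn": [0,-0.1,0],"claw": 1},
  {"linear": [0,0,0],"turn": [0,0,0],"claw": 1},
  {"linear": [0,0,0],"turn": [0,0,0],"claw": 1},
  {"linear": [0,0,0],"turn": [0,0,0],"claw": 1},
  {"linear": [0,0,0],"turn": [0,0,0],"claw": 1},
  {"linear": [0,0,0],"turn": [0,0,0],"claw": 1},
  {"linear": [0,0,0],"turn": [0,0,0],"claw": 1},
  {"linear": [0,0,0],"turn": [0,0,0],"claw": 1},
  {"linear": [0,0,0],"turn": [0,0,0],"claw": 1},
])

```text
time: 14.08
position: [0.541, -0.0882, 0.1779]
tool_rot: [2.012, 2.377, -0.035]
ft_force: [-0.2, -0.4, -0.7]
grip_width: 0.088
```

```bash
python3 st.py
python3 - <<'E'
from bench import cams
from h import *
s=cams.get_image("side"); s0=dict(np.load("pics/side.npz")); t=cams.get_image("top"); t0=dict(np.load("pics/top.npz"))
im=s["image"][160:192,315:377]; g=cv2.resize(im,None,fx=12,fy=12,interpolation=cv2.INTER_NEAREST)
d=cv2.absdiff(s["image"],s0["image"]).max(2)[160:192,315:377]
o=g.copy(); k=cv2.resize((d>14).astype(np.uint8),None,fx=12,fy=12,interpolation=cv2.INTER_NEAREST)
o[k==0]=(255,0,255)
cv2.imwrite("pics/a7.png",np.hstack([g]) [:,:,::-1])
cv2.imwrite("pics/a8.png",np.vstack([o,cv2.resize(t["image"][225:250,400:462],None,fx=12,fy=8)])[:,:,::-1])
for n,c in dict(tape0=(t0,(150,175,180,210)),tape1=(t,(150,175,180,210)),v0=(t0,(480,220,500,270)),v1=(t,(480,220,500,270))).items():
    print(n,[np.round(cv2.minEnclosingCircle(x)[0],1).tolist() for x in blobs(c[0],c[1],*BL,4)])
E
```

```text
14.0833 [ 0.541  -0.0882  0.1779] x-ang 99.51 [[-0.165, 0.986, 0.006], [0.986, 0.165, -0.034], [-0.035, -0.0, -0.999]] [ 1.15  0.4  -1.27  1.77  0.43  1.27 -0.06] [-0.2 -0.4 -0.7] 0.08847210213744985
tape0 [[163.8, 192.2]]
tape1 [[163.8, 192.2]]
v0 [[488.8, 261.8], [488.8, 230.5]]
v1 [[488.8, 230.5], [488.9, 261.8]]
```

View pics/a8.png

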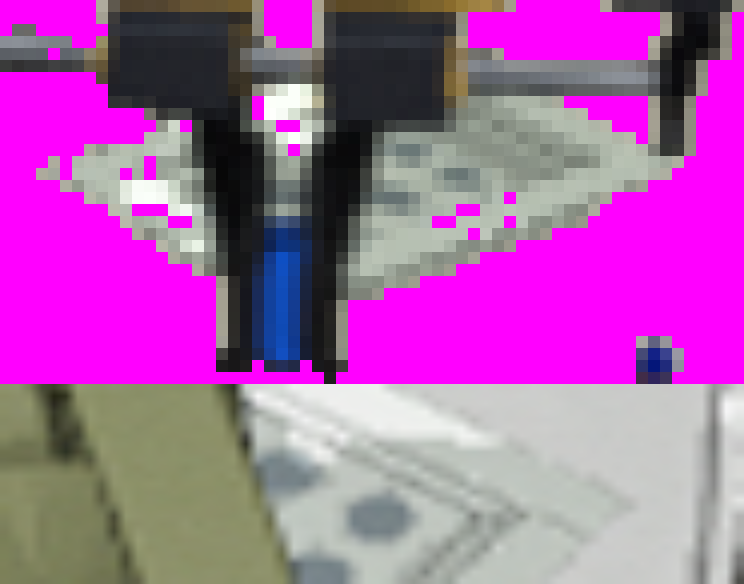

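Background-subtracted side view: corners are at (45,170) and (680,160) in this crop, the upper-right edge slope is about 0.50 against 0.48 for a level tray, and the tab is firmly in the fingers. Both corners are within 1 px of level, and the tape and vials have not moved. Handing in.

```bash
python3 -c "
from bench import ctrl
print(ctrl.close_job())"; python3 st.py
```

```text
the job is handed in; nothing more can be done
None
the job is handed in; nothing more can be done
```

I peeled the top tray off by its blue tab and handed the job in at about 14 s, with the tray held level and pockets up over the flat white tray.

- **Peel:** I tilted the tray 7.5° about its far corner, which raised the tab by about 21 mm. The camera showed the far corner still in place at that point. Wrist force readings stayed below about 8 N. After the straight lift, the force fell to the tray's weight (about 0.8 N), so it came away clean.
- **Final position:** By the arm's readings, the tray's middle is at about (0.546, −0.179) m. The white tray's centre was measured at (0.545, −0.179). The underside is about 0.146 m above the worktop, within the 10–25 cm asked, and the gripper still reads about 8 mm on the fin.
- **Level:** The tray had drooped about 2° in the grip, so I corrected by 2°. Afterwards its visible corners matched a level tray to within about 1 pixel (3 mm). It is therefore level only to about 1–2°, because the forearm and gripper hid the other corners.
- **Bystanders:** The tape and vials were at the same pixels before and after. I checked the bottle only by eye, before the last small correction, and it looked undisturbed.
- **Disagreements:** Joint 3 came to −1.32 rad, close to its −1.38 limit but inside it. One tray corner was about 2 px off sideways from the predicted position before the correction.

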